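Put the washed baking things away

ROBOT

A 6-joint arm with a two-finger parallel gripper is mounted at the origin on the work surface. World frame = base frame: x ahead of the robot, y to its left, z up, the work surface at z = 0. Lengths are in m, angles in rad, forces in N, time in s.
With the tool pointing down it reaches from about 0.3 to 0.875 m from the base axis. Payload 6.4 kg.
Tool frame: the origin (TCP) lies on the centre line of the jaws, within the pads' length; the fingertips stand 25 mm ahead of it and the grasp point (between the pads) lies 6 mm ahead of it (ctrl.tip_reach is the distance from the TCP to the fingertips, in m); z points along the fingers, y is the line along which they close (so a half turn about z gives the same grasp; the last joint's range is limited). The gripper opens to 85 mm and grips with 20 to 120 N. Pads are 22 mm wide; open, the fingers measure 114 mm over their backs; the gripper's body (76 mm by 85 mm) begins 54 mm behind the grasp point. The pads swing forward as they close: fully open they stand 13 mm farther back than shut.
Start: joints at [-1.339, 0.181, 1.607, -0, 1.354, -0.206], TCP at [0.244, -0.521, 0.256] pointing down, gripper open.
Joint ranges: [-2.99, 2.99], [-0.89, 2.07], [0.3, 2.58], [-1.14, 4.28], [0, 2.63], [-3.12, 3.12]. Speed limits (rad/s): [2.57, 2.57, 3.01, 3.14, 3.14, 3.14].

INTERFACE

Orientations are given as a unit quaternion [w, x, y, z].
In Python, from bench import ctrl gives the robot as it stands.
- The arm moves only by the tool servo_tool, never from a script. Its argument "motion" is a list that holds one entry, the list of rows, each a list of 5 numbers: the shift along the tool's x, y, z in cm, then the turn about the tool's z in degrees, then the closure, from -1 (fully open) to 1 (shut). In form: [[[dx, dy, dz, twist, claw], ...]]. A call has 1 to 5 rows; each row is the pose to reach, as a shift and turn from the pose commanded when the call began, along the tool's axes at that moment; what a row does not reach only later rows make up. A row lasts 1/10 s, in which the tool goes at most 50 mm and 8.59 degrees, less where a joint would pass 70% of its speed; a pose out of reach is approached as far as the arm can. A call with a gripper value outside its range is refused whole. The fingers move at their own pace and stop on an object; the grip force is fixed at half the most. Time passes only in rows, so rows that repeat a pose let the fingers close. It gives the time, the measured TCP pose, the force, the opening and the grip force at its end, in the units of the state.
- ctrl.get_obs(): the state, without advancing time (a new reading comes with each control period).
- ctrl.camera(name): name is "scene" or "top" or "wrist"; returns a dict with "pixels" (400x640x3 uint8, red, green, blue), "depth" (400x640 float32, m along the optical axis (not along the pixel's ray), 0 where there is no reading), "fx", "fy", "cx", "cy" (pixels), "R" (3x3) and "t" (3): a world point X has camera coordinates R X + t; the wrist camera has in their place "hand_eye" (4x4, takes a point from camera to tool coordinates, whose origin is the TCP and whose axes are the flange's). Camera axes: x right, y down, z forward; pixel columns grow to the right and rows downward; lengths in m; the calibration is good to about 2 mm. A picture is of the moment at which its call begins: read the wrist's pose just before it.
- ctrl.hand_in(): hands the job in; it is judged then, once.
The state is a dict: "time_s": time; "q": joint angles; "dq": joint speeds; "joint_efforts": joint torques, N m; "eef_pos": TCP position; "eef_rot": TCP orientation; "wrist_force": force on the tool from outside, world axes, zero at the start; "torque": the same for the moment, N m; "opening": opening from 0.0 (shut) to 1.0 (fully open); "grasp_force": force on a finger pad.
Only numpy, scipy, OpenCV 4.12 (cv2) and the standard library are available. Lean on these libraries where they do the work, as an engineer would, in place of code of your own. Each camera call takes 0.05 s, during which the arm holds its last target. There are 200 camera calls.

TASK

Put the washed things away where they belong: lay the wooden spatula down flat in the narrow utensil tray and the metal skimmer down flat in the wide one (either end first), put both pastry cutters, the round and the square one, in the yellow tub, and put the cork stopper in the empty tin can. Leave the tub and the can standing upright where they are.

Things in the scene. Friction and masses are not known exactly. Their poses are not given: they have to be found in the camera images.
- spatula: Wooden spatula lying flat on the cart, 186 mm long. Origin at mid-length on its underside, which is also its balance point; x points along it to the blade end, z up. Handle (from x = -93 to +18 mm) is 16 mm wide and 12 mm high; blade (x = +18 to +93 mm) is 40 mm wide and 5 mm thick. About 50 g.
- skimmer: Metal skimmer lying flat, 186 mm long. Origin at mid-length on its underside, which is also its balance point; x points along it to the round head, z up. Dark steel handle (x = -93 to +29 mm) is 12 mm wide and 10 mm high; the bright perforated round head is 66 mm across, 4 mm thick, centred at x = +60 mm. About 100 g.
- round_cutter: Round pastry cutter, a bare copper ring open at top and bottom, 52 mm outside diameter, 46 mm inside, 28 mm high, standing on its edge circle with its axis upright. Origin at the centre of its underside, z up. About 40 g.
- square_cutter: Square pastry cutter, a bare copper square frame open at top and bottom, 46 x 46 mm outside, 40 mm inside, 28 mm high, standing with its opening upward. Origin at the centre of its underside; x and y are square to its sides, z up. About 40 g.
- stopper: Cork bottle stopper standing upright, a tapered plug 38 mm high, 26 mm diameter at the bottom and 32 mm at the top. Origin at the centre of its underside, z up. About 20 g.
- narrow_tray: The narrower of two white plastic single-slot utensil trays, fixed to the cart for the run. Inside 210 mm long (x) by 58 mm wide (y); outside 218 x 66 mm, 18 mm high, walls and floor 4 mm thick. The middle 80 mm of each long side wall is cut away down to the floor as a finger gap. Origin at the centre of its underside; x along the slot, z up.
- wide_tray: The wider of two white plastic single-slot utensil trays, fixed to the cart for the run. Inside 210 mm long (x) by 88 mm wide (y); outside 218 x 96 mm, 18 mm high, walls and floor 4 mm thick. The middle 80 mm of each long side wall is cut away down to the floor as a finger gap. Origin at the centre of its underside; x along the slot, z up.
- tub: Yellow plastic tub, open (its lid lies elsewhere), standing loose on the cart: outside 130 mm (x) by 160 mm (y), 60 mm high, walls and floor 4 mm thick. Origin at the centre of its underside, z up. About 350 g.
- can: Empty low tin can, open at the top, standing loose: outside diameter 90 mm, 60 mm high, wall 3 mm, floor 4 mm thick. Origin at the centre of its underside, z up. About 150 g.
There are look-alikes about, which are no part of the job. Of the things shaped like the skimmer, the metal one is meant.

How it is judged:
At the end, for the whole second after the job is handed in: Spatula flat on the narrow tray's floor, skimmer on the wide one's (centre within 20 mm along, 22 or 30 mm across, 0.25 rad; level to 0.08 rad); both cutters inside the tub; stopper inside the can; tub and can upright (0.08 rad), shifted under 50 mm; all slower than 20 mm/s (x of spatula in the frame of narrow_tray between -0.02 and 0.02 m and y of spatula in the frame of narrow_tray between -0.022 and 0.022 m and z of spatula in the frame of narrow_tray between 0 and 0.01 m and angle between the x axis of spatula and the x axis of narrow_tray, either way round below 0.25 rad and angle between each of spatula, skimmer, tub, can's own z axis and vertical below 0.08 rad and x of skimmer in the frame of wide_tray between -0.02 and 0.02 m and y of skimmer in the frame of wide_tray between -0.03 and 0.03 m and z of skimmer in the frame of wide_tray between 0 and 0.01 m and angle between the x axis of skimmer and the x axis of wide_tray, either way round below 0.25 rad and x of round_cutter in the frame of tub between -0.061 and 0.061 m and y of round_cutter in the frame of tub between -0.076 and 0.076 m and z of round_cutter in the frame of tub between 0 and 0.055 m and x of square_cutter in the frame of tub between -0.061 and 0.061 m and y of square_cutter in the frame of tub between -0.076 and 0.076 m and z of square_cutter in the frame of tub between 0 and 0.055 m and horizontal distance between stopper and can below 0.042 m and z of stopper in the frame of can between 0 and 0.05 m and distance of each of tub, can from where it was at the start of the episode below 0.05 m and linear speed of each of spatula, skimmer, round_cutter, square_cutter, stopper, tub, can below 0.02 m/s); the robot touches nothing.
It also fails if it takes over 133 s, if anything falls off the work surface, if the arm or the gripper's body presses on something with over 40 N, if the wrist force passes 120 N, or if a joint passes its speed limit or range.

## Working session

There is one attempt and no reset: what is moved stays moved. The work goes in short steps, Python scripts to look and compute and a tool call to move; the robot and the scene stay as the last step left them, time stands still between calls to the robot, and variables do not carry over. Pictures are saved under pics/ and viewed, at most 14 in all, crops included, and the job is handed in when it is done.

Besides the shell and the picture viewer there is one more tool, called by a JSON object that holds its "api" and its "payload", one argument or row to a line. servo_tool: Moves the arm, as the interface text tells. Its arguments: {"type":"object","properties":{"motion":{"type":"array"}},"required":["motion"]}

```bash
ls; mkdir -p pics; cat > h.py <<'E'
import numpy as np, cv2
from bench import ctrl
def grab(n,f=None):
    c=ctrl.camera(n)
    if f: cv2.imwrite('pics/'+f,c['pixels'][:,:,::-1])
    return c
def world(c):
    d=c['depth'];v,u=np.mgrid[:d.shape[0],:d.shape[1]]
    P=np.stack([(u-c['cx'])/c['fx']*d,(v-c['cy'])/c['fy']*d,d],-1)
    return (P-np.array(c['t']))@np.array(c['R'])
E
python3 - <<'E'
from h import *
o=ctrl.get_obs();print(o)
for n in('top','scene'):
    c=grab(n,n+'.png');np.save(n+'.npy',world(c));print(n,c['fx'],c['cx'],c['cy'],c['R'],c['t'],(c['depth']==0).sum())
    np.save(n+'_px.npy',c['pixels'])
E
```

```text
pics
{'time_s': 0.0, 'q': array([-1.33931438e+00,  1.81536779e-01,  1.60802456e+00,  1.46148727e-05,
        1.35383773e+00, -2.06298873e-01]), 'dq': array([ 0.00134409, -0.00169728,  0.00228476,  0.0010568 ,  0.00262084,
       -0.00034339]), 'joint_efforts': array([ 2.99924468e-04, -4.44884419e+01, -3.51329863e+01, -3.15370989e-04,
        9.17756668e-03,  2.58589660e-05]), 'eef_pos': array([ 0.24365683, -0.52024058,  0.25537853]), 'eef_rot': array([-9.03225438e-04,  9.76138939e-01,  2.17145011e-01, -4.23832871e-06]), 'wrist_force': array([-0.52390627, -0.74689244, -0.36853966]), 'torque': array([ 0.03947625, -0.04973314, -0.03330424]), 'grasp_force': 0.0, 'opening': 1.0010937163906732}
top 469.78436434955876 323.9359902524204 199.27393796703444 [[ 0.00336968 -0.99967649  0.02521021]
 [-0.99121316 -0.00667265 -0.13210583]
 [ 0.13223131 -0.02454354 -0.99091498]] [-0.0764174   0.46196773  1.25472634] 1044
scene 403.75994553342247 318.586374407732 201.83528379407562 [[ 0.01048656  0.99994055 -0.00298937]
 [ 0.78177548 -0.01006254 -0.62347882]
 [-0.62347183  0.00420113 -0.78183453]] [ 0.03674028 -0.34742062  1.56141467] 1050
```

View pics/top.png

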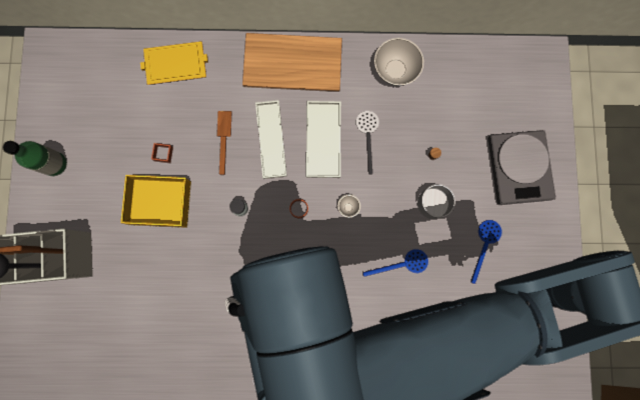

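View pics/scene.png

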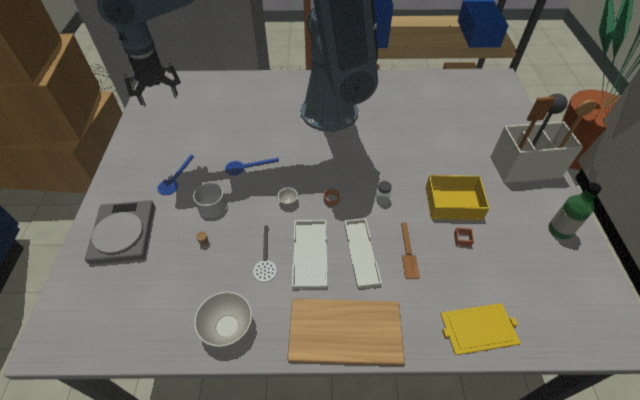

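The top view shows: spatula (224,140), narrow tray (270,139), wide tray (323,139), metal skimmer (368,140), stopper (434,153), can (436,200), square cutter (162,153), round cutter (299,209), tub (156,200). The blue skimmers, white cup and jar are decoys.

```bash
cat > m.py <<'E'
from h import *
def cast(c,uv,z):
    R=np.array(c['R']);t=np.array(c['t']);uv=np.atleast_2d(uv).astype(float)
    d=np.c_[(uv[:,0]-c['cx'])/c['fx'],(uv[:,1]-c['cy'])/c['fy'],np.ones(len(uv))]@R
    o=-R.T@t
    return (o+d*((z-o[2])/d[:,2])[:,None])[:,:2]
def mask(c,name,box):
    px=c['pixels'];hsv=cv2.cvtColor(px,cv2.COLOR_RGB2HSV).astype(int);H,S,V=hsv[...,0],hsv[...,1],hsv[...,2]
    k={'warm':((H<16)|(H>172))&(S>110),'yel':(H>18)&(H<32)&(S>120),'white':(V>165)&(S<60)&(H>30)&(H<80) ,'any':None}
    u0,v0,u1,v1=box;m=np.zeros(H.shape,np.uint8)
    m[v0:v1,u0:u1]=255
    return m,k.get(name)
E
python3 - <<'E'
from m import *
c=grab('top');P=world(c);hsv=cv2.cvtColor(c['pixels'],cv2.COLOR_RGB2HSV)
np.set_printoptions(precision=3,suppress=True)
for n,u,v in[('nt',270,139),('wt',323,139),('table',295,140),('tableL',195,140),('skimhandle',370,155),('spat',223,160),('can rim',420,200),('tub floor',156,200),('tubrim',156,177),('head',368,122)]:
    print(n,hsv[v,u],P[v,u])
def st(n,box,hm,z,rect=True):
    u0,v0,u1,v1=box
    sub=np.zeros(hsv.shape[:2],bool);sub[v0:v1,u0:u1]=1
    m=(sub&hm).astype(np.uint8)
    nn,l,s,_=cv2.connectedComponentsWithStats(m);k=1+s[1:,4].argmax();v,u=np.nonzero(l==k)
    xy=cast(c,np.c_[u,v],z)
    r=cv2.minAreaRect((xy*1000).astype(np.float32));(cx,cy),(w,h),a=r
    if w<h:a+=90
    cc,rr=cv2.minEnclosingCircle((xy*1000).astype(np.float32))
    print(n,len(u),'rect',np.round([cx,cy,w,h,a],1),'circ',np.round(cc,1),round(rr,1),'mean',xy.mean(0)*1000)
H,S,V=[hsv[...,i].astype(int) for i in range(3)]
warm=((H<16)|(H>172))&(S>110)
st('spat',(205,100,245,185),warm,.008)
st('sq',(145,135,180,170),warm,.028)
st('round',(283,193,315,225),warm,.028)
st('stop',(424,142,446,164),warm,.030)
st('tub',(110,165,200,235),(H>18)&(H<34)&(S>120),.06)
st('nt',(250,95,292,185),(V>190)&(S<40),.018)
st('wt',(300,95,347,185),(V>190)&(S<40),.018)
st('skimh',(355,105,382,136),(V>190)&(S<40),.004)
st('skimb',(362,130,378,180),V<100,.010)
for n,b,zz in[('can',(410,175,462,225),.06),('tub',(110,165,200,235),.06),('nt',(248,93,295,187),.018),('wt',(298,93,350,187),.018),('cup',(330,185,370,225),.05)]:
    hh=(P[...,2]>zz*.6)&(P[...,2]<zz*1.5); st(n+' depth',b,hh,zz)
E
sed -n 1,1p h.py >/dev/null
python3 - <<'E'
import cv2
i=cv2.imread('pics/top.png')[90:240,100:470];cv2.imwrite('pics/crop1.png',cv2.resize(i,None,fx=2.15,fy=2.15,interpolation=2))
E
```

```text
nt [ 29  23 222] [0.639 0.079 0.   ]
wt [ 28  21 222] [ 0.639 -0.072  0.004]
table [  6  24 162] [0.636 0.008 0.001]
tableL [  8  25 161] [0.633 0.291 0.002]
skimhandle [ 0 16 64] [ 0.594 -0.205  0.005]
spat [ 12 177 156] [0.575 0.21  0.005]
can rim [15 21 48] [ 0.46  -0.335  0.049]
tub floor [ 23 197 219] [ 0.462  0.393 -0.002]
tubrim [ 24 196 191] [0.515 0.375 0.062]
head [ 12  24 159] [ 0.69  -0.2    0.005]
spat 551 rect [626.1 210.9  38.1 182.6 179.1] circ [626.6 209.5] 91.9 mean [646.488 210.368]
sq 186 rect [590.8 374.1  52.6  49.3  83.7] circ [591.4 374.6] 33.3 mean [591.193 374.806]
round 75 rect [438.4  -4.7  48.7  48.4  45.4] circ [438.8  -4.8] 26.1 mean [439.894  -4.736]
stop 107 rect [ 595.2 -382.8   28.6   31.6   90.5] circ [ 595.1 -382.8] 18.0 mean [ 595.403 -382.892]
tub 3279 rect [453.6 373.2 173.9 133.7  87.7] circ [452.7 372.6] 106.5 mean [452.659 373.405]
nt 1651 rect [636.5  76.3 217.8  67.2   6.6] circ [636.5  77.5] 112.6 mean [632.456  76.246]
wt 2307 rect [633.5 -72.8 207.9  93.3   0.5] circ [633.5 -72.2] 112.5 mean [632.297 -70.839]
skimh 241 rect [ 693.4 -199.    59.2   60.7   90.6] circ [ 692.7 -197.4] 32.7 mean [ 692.901 -198.313]
skimb 168 rect [ 599.9 -201.6  118.8   11.6    2.6] circ [ 599.9 -201.7] 59.5 mean [ 599.345 -201.522]
can depth 266 rect [ 456.1 -377.8   86.9   92.7   90.3] circ [ 455.1 -377.6] 47.9 mean [ 456.967 -379.521]
tub depth 672 rect [452.9 378.3 166.4 131.1  87.6] circ [452.6 379.1] 103.6 mean [455.834 383.376]
nt depth 125 rect [708.8  86.3  70.1  66.3   6.4] circ [707.8  86.1] 46.9 mean [719.19   88.253]
wt depth 129 rect [711.2 -69.7  70.4  94.1  90.6] circ [709.7 -69.7] 57.9 mean [726.23  -63.667]
cup depth 120 rect [ 442.1 -138.7   59.8   59.6    0.3] circ [ 442.9 -139.6] 31.0 mean [ 444.482 -139.936]
```

View pics/crop1.png

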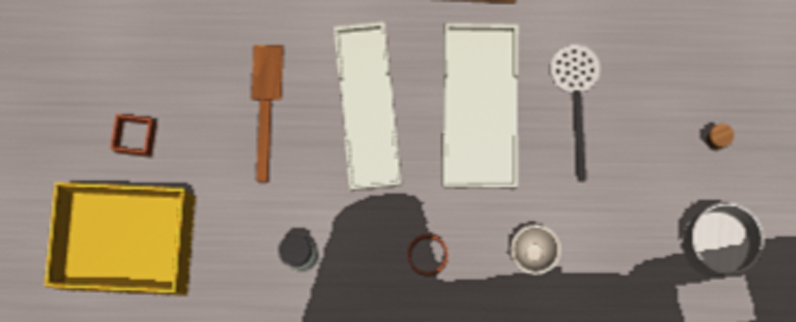

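The crop confirms the layout: the trays are empty, the narrow one is turned about 6.6°, and the square cutter about −6°. I'll align the tool with the world axes and head for the stopper.

{"api": "servo_tool", "payload": {
  "motion": [
    [[5, 0, 0, 8.5, -1], [10, 0.6, 2, 17, -1], [15, 1, 4, 25, -1], [20, 1.3, 6, 25, -1], [25, 1.6, 8, 25, -1]]
  ]
}}

```text
time_s: 0.65
eef_pos: [0.4577, -0.4366, 0.1843]
eef_rot: [-0.0, 1.0, 0.0, -0.0]
wrist_force: [0.7, -0.7, 0.7]
opening: 1.0
grasp_force: 0.0
```

```bash
cat > go.py <<'E'
import sys
from h import *
# python3 go.py x y z(mm, TCP)  yaw(deg): shift in tool axes
def need(x,y,z,yaw=None):
    o=ctrl.get_obs();w,a,b,c=o['eef_rot'];p=o['eef_pos']
    R=np.array([[1-2*(b*b+c*c),2*(a*b-w*c),2*(a*c+w*b)],[2*(a*b+w*c),1-2*(a*a+c*c),2*(b*c-w*a)],[2*(a*c-w*b),2*(b*c+w*a),1-2*(a*a+b*b)]])
    d=R.T@(np.array([x,y,z])/1000-p);Y=np.degrees(np.arctan2(R[1,0],R[0,0]))
    print('t',round(o['time_s'],1),'pos mm',np.round(p*1000,1),'yaw',round(Y,2),'shift cm',np.round(d*100,2),'twist',None if yaw is None else round(Y-yaw,1),'open',round(o['opening'],3),'gf',round(o['grasp_force'],1),'tip',ctrl.tip_reach)
    return R,p
if __name__=='__main__': need(*map(float,sys.argv[1:]))
E
python3 go.py 595 -383 150 0
```

```text
t 0.7 pos mm [ 457.7 -436.6  184.3] yaw 0.03 shift cm [13.74 -5.35  3.43] twist 0.0 open 1.0 gf 0.0 tip 0.025
```

{"api": "servo_tool", "payload": {
  "motion": [
    [[4.6, -1.8, 0, 0, -1], [9, -3.6, 0, 0, -1], [13.7, -5.35, 0, 0, -1], [13.7, -5.35, 0, 0, -1], [13.7, -5.35, 0, 0, -1]]
  ]
}}

```text
time_s: 1.15
eef_pos: [0.5939, -0.3825, 0.1841]
eef_rot: [-0.0, 1.0, 0.002, -0.001]
wrist_force: [-0.3, 0.4, -0.9]
opening: 1.004
grasp_force: 0.0
```

```bash
cat > w.py <<'E'
import sys
from m import *
from go import need
def wrist(f=None):
    R,p=need(595,-383,150)
    c=grab('wrist',f);T=np.array(c['hand_eye'])
    Rw=R@T[:3,:3];o=R@T[:3,3]+p
    c['R']=Rw.T;c['t']=-Rw.T@o
    return c
def warm(c):
    h=cv2.cvtColor(c['pixels'],cv2.COLOR_RGB2HSV).astype(int)
    return ((h[...,0]<16)|(h[...,0]>172))&(h[...,1]>110)
def blobs(c,m,z,amin=150):
    n,l,s,_=cv2.connectedComponentsWithStats(m.astype(np.uint8))
    for k in range(1,n):
        if s[k,4]<amin: continue
        v,u=np.nonzero(l==k);xy=(cast(c,np.c_[u,v],z)*1000).astype(np.float32)
        r=cv2.minAreaRect(xy);cc,rr=cv2.minEnclosingCircle(xy)
        print('px',s[k],'rect',np.round(r[0]+r[1]+(r[2],),1),'circ',np.round(cc+(rr,),1))
E
python3 - <<'E'
from w import *
c=wrist('w1.png');print(np.array(c['hand_eye']).round(3))
blobs(c,warm(c),.038)
E
```

```text
t 1.1 pos mm [ 593.9 -382.5  184.1] yaw 0.23 shift cm [0.11 0.05 3.41] twist None open 1.004 gf 0.0 tip 0.025
[[ 0.001 -0.962 -0.273  0.068]
 [ 1.     0.001  0.001  0.001]
 [-0.    -0.273  0.962 -0.118]
 [ 0.     0.     0.     1.   ]]
px [303 173  30  33 711] rect [ 595.2 -383.9   29.7   30.4   50.7] circ [ 596.  -383.9   16.3]
px [   0  285   40   50 1393] rect [450.5 -48.1  41.7  73.1  72.8] circ [451.1 -42.3  38.5]
px [620 333  20  56 389] rect [ 383.8 -757.5   87.9   21.9   18. ] circ [ 386.  -764.2   44. ]
```

View pics/w1.png

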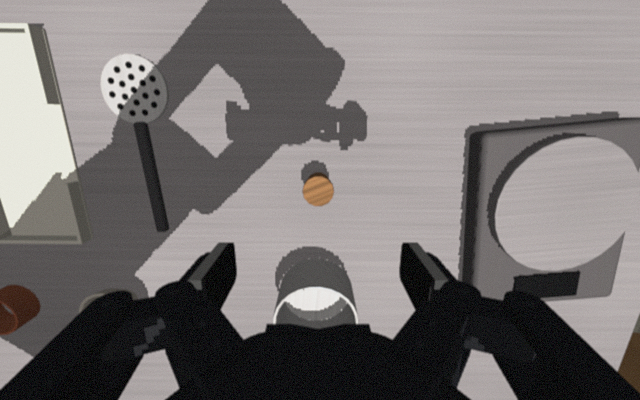

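The stopper's top is at pixel (318,190), which puts it at (595.5, −384) mm. I'll descend and grip.

{"api": "servo_tool", "payload": {
  "motion": [
    [[0.15, 0.15, 4.5, 0, -1], [0.15, 0.15, 9, 0, -1], [0.15, 0.15, 12.5, 0, -1], [0.15, 0.15, 14.6, 0, -1], [0.15, 0.15, 14.6, 0, -0.5]]
  ]
}}

```text
time_s: 1.7
eef_pos: [0.5907, -0.3844, 0.0347]
eef_rot: [-0.003, 1.0, -0.0, -0.003]
wrist_force: [-0.3, 0.4, 0.2]
opening: 0.858
grasp_force: 0.0
```

{"api": "servo_tool", "payload": {
  "motion": [
    [[0, 0, 0, 0, 1], [0, 0, 0, 0, 1], [0, 0, 0, 0, 1], [0, 0, 0, 0, 1], [0, 0, 0, 0, 1]]
  ]
}}

```text
time_s: 2.2
eef_pos: [0.5958, -0.3865, 0.0419]
eef_rot: [0.001, 1.0, 0.001, 0.001]
wrist_force: [-2.0, -1.1, 7.3]
opening: 0.339
grasp_force: 58.9
```

{"api": "servo_tool", "payload": {
  "motion": [
    [[0, 0, 0, 0, 1], [0, 0, 0, 0, 1], [0, 0, -3, 0, 1], [0, 0, -7, 0, 1], [0, 0, -12, 0, 1]]
  ]
}}

```text
time_s: 2.7
eef_pos: [0.5936, -0.3842, 0.1587]
eef_rot: [-0.001, 1.0, 0.001, -0.001]
wrist_force: [1.5, -0.0, 0.8]
opening: 0.341
grasp_force: 59.5
```

```bash
python3 - <<'E'
from w import *
c=wrist('w2.png')
cv2.imwrite('pics/w2c.png',c['pixels'][150:400,150:490,::-1])
c=grab('top');h=cv2.cvtColor(c['pixels'],cv2.COLOR_RGB2HSV);P=world(c)
# refine can: rim ellipse
E
python3 go.py 455.5 -378 158
```

```text
t 2.7 pos mm [ 593.6 -384.2  158.7] yaw 0.09 shift cm [ 0.14 -0.12  0.87] twist None open 0.341 gf 59.5 tip 0.025
t 2.8 pos mm [ 598.7 -388.6  169.7] yaw 0.11 shift cm [-14.33  -1.09   0.99] twist None open 0.338 gf 59.5 tip 0.025
```

View pics/w2c.png

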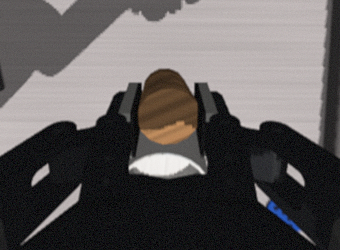

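The cork is held between the pads at about pixel (168,105) in the crop. Next, the can.

{"api": "servo_tool", "payload": {
  "motion": [
    [[-3, -0.2, 0, 0, 1], [-7.5, -0.4, 0, 0, 1], [-11.5, -0.6, 0, 0, 1], [-13.95, -0.6, 0, 0, 1], [-13.95, -0.6, 0, 0, 1]]
  ]
}}

```text
time_s: 3.3
eef_pos: [0.4528, -0.3795, 0.1597]
eef_rot: [0.0, 1.0, -0.0, -0.0]
wrist_force: [1.2, -0.0, -0.1]
opening: 0.341
grasp_force: 59.5
```

{"api": "servo_tool", "payload": {
  "motion": [
    [[0, 0, 0, 0, 1], [0, 0, 0, 0, 1], [0, 0, 0, 0, 1], [0, 0, 0, 0, 1], [0, 0, 0, 0, 1]]
  ]
}}

```text
time_s: 3.8
eef_pos: [0.4557, -0.3793, 0.159]
eef_rot: [-0.0, 1.0, 0.001, -0.0]
wrist_force: [-0.5, 0.1, 0.3]
opening: 0.336
grasp_force: 59.5
```

```bash
python3 - <<'E'
from w import *
c=wrist('w3.png')
E
python3 go.py 455.5 -378 50
```

```text
t 3.8 pos mm [ 455.7 -379.3  159. ] yaw 0.13 shift cm [13.93  0.4   0.9 ] twist None open 0.336 gf 59.5 tip 0.025
t 3.9 pos mm [ 455.5 -379.3  159. ] yaw 0.11 shift cm [-0.   -0.13 10.9 ] twist None open 0.338 gf 59.5 tip 0.025
```

View pics/w3.png

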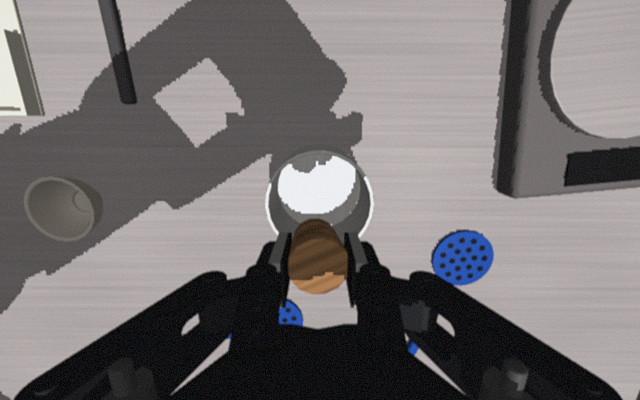

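The can rim is centred near pixel (320,200), in line with the tool. I'll lower the cork in and release with a partial opening.

{"api": "servo_tool", "payload": {
  "motion": [
    [[0, -0.1, 2, 0, 1], [0, -0.1, 5, 0, 1], [0, -0.1, 8, 0, 1], [0, -0.1, 10, 0, 1], [0, -0.1, 10.8, 0, 1]]
  ]
}}

```text
time_s: 4.35
eef_pos: [0.4542, -0.3771, 0.0486]
eef_rot: [-0.002, 1.0, 0.001, -0.001]
wrist_force: [0.5, 0.3, -0.3]
opening: 0.336
grasp_force: 59.5
```

{"api": "servo_tool", "payload": {
  "motion": [
    [[0, 0, 0, 0, 1], [0, 0, 0, 0, 1], [0, 0, 0, 0, 0.05], [0, 0, 0, 0, 0.05], [0, 0, 0, 0, 0.05]]
  ]
}}

```text
time_s: 4.85
eef_pos: [0.4556, -0.379, 0.0521]
eef_rot: [0.001, 1.0, 0.001, 0.0]
wrist_force: [-1.3, -0.1, -0.4]
opening: 0.476
grasp_force: 0.0
```

{"api": "servo_tool", "payload": {
  "motion": [
    [[0, 0, 0, 0, 0.05], [0, 0, -2, 0, 0.05], [0, 0, -6, 0, 0.05], [0, 0, -10, 0, 0.05], [0, 0, -12, 0, -0.5]]
  ]
}}

```text
time_s: 5.35
eef_pos: [0.4563, -0.3798, 0.1753]
eef_rot: [0.002, 1.0, 0.001, 0.002]
wrist_force: [0.0, -0.0, 0.4]
opening: 0.629
grasp_force: 0.0
```

```bash
python3 - <<'E'
from w import *
c=wrist('w4.png')
cv2.imwrite('pics/w4c.png',c['pixels'][100:300,200:450,::-1])
E
python3 go.py 633 -200.5 150 2
```

```text
t 5.3 pos mm [ 456.3 -379.8  175.3] yaw 0.09 shift cm [13.86  0.33  2.58] twist None open 0.629 gf 0.0 tip 0.025
t 5.4 pos mm [ 457.2 -380.8  177.9] yaw 0.1 shift cm [ 17.59 -18.02   2.76] twist -1.9 open 0.715 gf 0.0 tip 0.025
```

View pics/w4c.png

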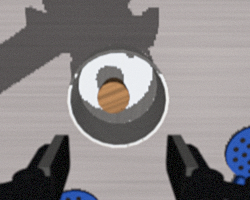

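The cork stands in the can (crop pixel (113,97)). On to the skimmer.

{"api": "servo_tool", "payload": {
  "motion": [
    [[2, -2, 0, -1.5, -1], [5.5, -5.5, 0, -1.5, -1], [9, -9, 0, -1.5, -1], [12.5, -12.5, 0, -1.5, -1], [15.5, -15.5, 0, -1.5, -1]]
  ]
}}

```text
time_s: 5.9
eef_pos: [0.6112, -0.2212, 0.1708]
eef_rot: [-0.0, 1.0, 0.014, -0.0]
wrist_force: [-1.1, 0.8, -0.0]
opening: 0.999
grasp_force: 0.0
```

{"api": "servo_tool", "payload": {
  "motion": [
    [[2.2, -2.3, 0, 0, -1], [2.2, -2.3, 0, 0, -1], [2.2, -2.3, 0, 0, -1], [2.2, -2.3, 0, 0, -1], [2.2, -2.3, 0, 0, -1]]
  ]
}}

```text
time_s: 6.4
eef_pos: [0.6305, -0.2008, 0.1711]
eef_rot: [0.0, 1.0, 0.013, -0.0]
wrist_force: [0.3, -0.2, -0.2]
opening: 0.999
grasp_force: 0.0
```

```bash
python3 - <<'E'
from w import *
c=wrist('w5.png');h=cv2.cvtColor(c['pixels'],cv2.COLOR_RGB2HSV).astype(int)
print(h[100,300],h[100,320],h[200,320],h[230,320])
P=world(c)
V=h[...,2]
m=(V>185)&(h[...,1]<60);m[260:]=0;blobs(c,m,.004,300)
m=(V<85);m[260:]=0;m[:,:200]=0;m[:,440:]=0;blobs(c,m,.010,300)
E
python3 go.py 633 -200.5 34 2
```

```text
t 6.4 pos mm [ 630.5 -200.8  171.1] yaw 1.49 shift cm [-4.02 18.12  2.11] twist None open 0.999 gf 0.0 tip 0.025
[  0   7 109] [168  12 103] [135   7  74] [90  7 73]
px [   0   57   94  203 9581] rect [642.6  77.8 208.6  65.2   7. ] circ [642.6  82.4 105.7]
px [122  60  51  79 510] rect [711.6 -38.   47.3  71.9  89.7] circ [711.7 -37.7  42.3]
px [ 137   68   37   64 1161] rect [712.  -44.8  34.1  58.2  89.6] circ [712.  -44.8  33.3]
px [ 188   79   51   83 1847] rect [ 695.3 -109.1   55.6   63.8   61.5] circ [ 693.6 -107.7   39.9]
px [298 144  44  17 407] rect [ 666.7 -202.8   16.3   44.     1.5] circ [ 667.3 -202.8   22.5]
px [  200     0   150   260 15617] rect [ 686.6 -118.2  136.2  246.5   61.5] circ [ 671.9 -141.2  127.7]
px [371   0  55  12 364] rect [ 796.6 -267.9    8.4   47.6    1.5] circ [ 798.1 -267.8   24. ]
px [343 103  28  52 893] rect [ 690.3 -239.2   25.    49.    87.4] circ [ 690.6 -233.9   24.6]
px [311 160  12 100 983] rect [ 603.9 -201.7  111.1   10.9    2.7] circ [ 604.  -202.3   55.7]
px [200 242  35  18 443] rect [555.9 -91.6  20.7  38.8   1.5] circ [554.7 -91.3  21.1]
px [401 243  38  17 433] rect [ 561.3 -317.5   19.5   42.3    1.5] circ [ 560.7 -317.7   22.8]
t 6.5 pos mm [ 630.6 -200.8  171.2] yaw 1.48 shift cm [ 0.24 -0.03 13.72] twist -0.5 open 0.999 gf 0.0 tip 0.025
```

View pics/w5.png

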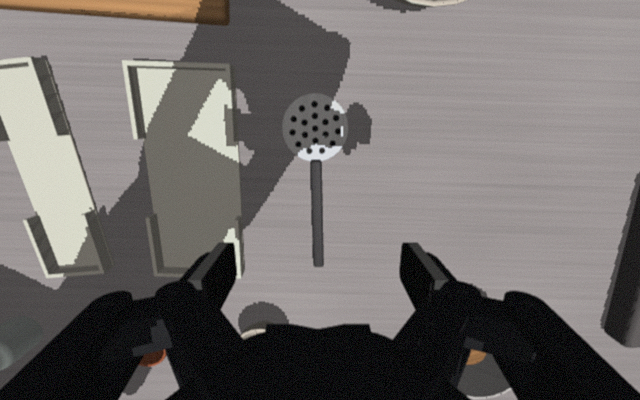

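```bash
python3 - <<'E'
from w import *
c=wrist()
np.set_printoptions(precision=1,suppress=True)
print('head',cast(c,[[315,93],[315,162],[283,128],[347,128]],.004)*1000)
print('wt corners',cast(c,[[122,61],[232,65],[153,276],[243,274]],.018)*1000)
print('handle end',cast(c,[[319,266]],.005)*1000)
E
```

```text
t 6.5 pos mm [ 630.6 -200.8  171.2] yaw 1.48 shift cm [-4.03 18.12  2.12] twist None open 0.999 gf 0.0 tip 0.025
head [[ 723.4 -196.9]
 [ 656.5 -198.6]
 [ 689.7 -165.7]
 [ 691.4 -229.7]]
wt corners [[ 744.4  -24.1]
 [ 743.8 -122.1]
 [ 527.2  -22.3]
 [ 532.3 -122. ]]
handle end [[ 537.  -206.1]]
```

{"api": "servo_tool", "payload": {
  "motion": [
    [[0, 0, 4, -1, -1], [0, 0, 8, -1, -1], [0, 0, 11.5, -1, -1], [0, 0, 13.6, -1, 0], [0, 0, 14.2, -1, 0.3]]
  ]
}}

```text
time_s: 7.0
eef_pos: [0.6289, -0.1993, 0.0259]
eef_rot: [-0.001, 1.0, 0.022, -0.002]
wrist_force: [-0.2, -0.7, -0.7]
opening: 0.694
grasp_force: 0.0
```

{"api": "servo_tool", "payload": {
  "motion": [
    [[0, 0, 0, 0, 0.5], [0, 0, 0, 0, 0.5], [0, 0, 0, 0, 1], [0, 0, 0, 0, 1], [0, 0, 0, 0, 1]]
  ]
}}

```text
time_s: 7.5
eef_pos: [0.6327, -0.2005, 0.0315]
eef_rot: [0.001, 1.0, 0.023, 0.002]
wrist_force: [-1.2, 0.8, 7.4]
opening: 0.111
grasp_force: 58.9
```

{"api": "servo_tool", "payload": {
  "motion": [
    [[0, 0, 0, 0, 1], [0, 0, 0, 0, 1], [0, 0, 0, 0, 1], [0, 0, -2, 0, 1], [0, 0, -5, 0, 1]]
  ]
}}

```text
time_s: 8.0
eef_pos: [0.6297, -0.1988, 0.0778]
eef_rot: [-0.001, 1.0, 0.023, -0.002]
wrist_force: [0.5, 0.1, -0.7]
opening: 0.106
grasp_force: 58.8
```

{"api": "servo_tool", "payload": {
  "motion": [
    [[0, 0, -1.5, 0, 1], [0, 0, -3, 0, 1], [0, 0, -3, 0, 1], [0, 0, -3, 0, 1], [0, 0, -3, 0, 1]]
  ]
}}

```text
time_s: 8.5
eef_pos: [0.6304, -0.1992, 0.1076]
eef_rot: [-0.001, 1.0, 0.023, -0.001]
wrist_force: [-0.0, 1.4, -0.9]
opening: 0.106
grasp_force: 58.8
```

```bash
python3 - <<'E'
from w import *
c=wrist('w6.png');np.save('w6d.npy',world(c));P=world(c)
for r in (100,130,160,190): print(r,P[r,318].round(3))
E
python3 go.py 636 -72.6 110 0.5
```

```text
t 8.5 pos mm [ 630.4 -199.2  107.6] yaw 2.58 shift cm [-4.38 18.2  -4.25] twist None open 0.106 gf 58.8 tip 0.025
100 [ 0.708 -0.197  0.079]
130 [ 0.693 -0.197  0.081]
160 [ 0.678 -0.198  0.08 ]
190 [ 0.662 -0.199  0.08 ]
t 8.6 pos mm [ 630.4 -199.2  107.5] yaw 2.58 shift cm [  1.13 -12.62  -0.23] twist 2.1 open 0.105 gf 58.8 tip 0.025
```

View pics/w6.png

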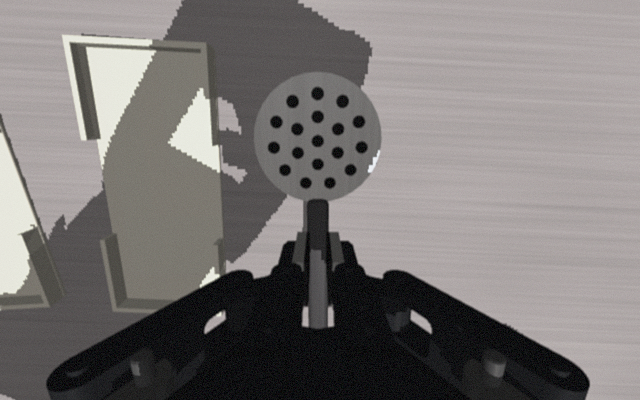

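The skimmer is level and gripped (head centre at pixel (318,136)). Over to the wide tray.

{"api": "servo_tool", "payload": {
  "motion": [
    [[0.2, -2.5, 0, 1, 1], [0.5, -6, 0, 2, 1], [0.8, -9.5, 0, 2, 1], [1.1, -12, 0, 2, 1], [1.1, -12.6, 0, 2, 1]]
  ]
}}

```text
time_s: 9.05
eef_pos: [0.6359, -0.0701, 0.1078]
eef_rot: [-0.001, 1.0, 0.007, -0.001]
wrist_force: [-0.2, -1.1, -1.8]
opening: 0.109
grasp_force: 58.8
```

{"api": "servo_tool", "payload": {
  "motion": [
    [[0, 0, 0, 0, 1], [0, 0, 0, 0, 1], [0, 0, 0, 0, 1], [0, 0, 0, 0, 1], [0, 0, 0, 0, 1]]
  ]
}}

```text
time_s: 9.55
eef_pos: [0.6366, -0.0742, 0.1092]
eef_rot: [0.0, 1.0, 0.005, 0.0]
wrist_force: [0.2, 0.6, -1.4]
opening: 0.104
grasp_force: 58.8
```

```bash
python3 - <<'E'
from w import *
c=wrist('w7.png')
E
python3 go.py 636 -72.6 36.5 0.5
```

```text
t 9.6 pos mm [636.6 -74.2 109.2] yaw 0.52 shift cm [-4.44 30.84 -4.08] twist None open 0.104 gf 58.8 tip 0.025
t 9.6 pos mm [636.6 -74.  109.2] yaw 0.53 shift cm [-0.06 -0.14  7.27] twist 0.0 open 0.102 gf 58.8 tip 0.025
```

View pics/w7.png

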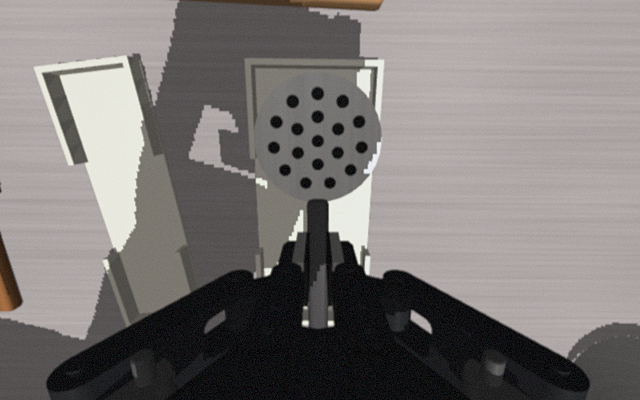

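The head is centred over the wide tray. Lower and release.

{"api": "servo_tool", "payload": {
  "motion": [
    [[0, 0, 2, 0, 1], [0, 0, 4.5, 0, 1], [0, 0, 6, 0, 1], [0, 0, 6.8, 0, 1], [0, 0, 7.2, 0, 1]]
  ]
}}

```text
time_s: 10.1
eef_pos: [0.6363, -0.0733, 0.0364]
eef_rot: [-0.0, 1.0, 0.005, -0.001]
wrist_force: [0.1, -1.0, -1.7]
opening: 0.108
grasp_force: 58.8
```

{"api": "servo_tool", "payload": {
  "motion": [
    [[0, 0, 0, 0, 1], [0, 0, 0, 0, 1], [0, 0, 0, 0, 0.4], [0, 0, 0, 0, 0.4], [0, 0, 0, 0, 0.4]]
  ]
}}

```text
time_s: 10.6
eef_pos: [0.6371, -0.0734, 0.0379]
eef_rot: [0.0, 1.0, 0.005, 0.001]
wrist_force: [0.8, 0.2, 0.2]
opening: 0.298
grasp_force: 0.0
```

{"api": "servo_tool", "payload": {
  "motion": [
    [[0, 0, 0, 0, 0.2], [0, 0, -2, 0, 0.2], [0, 0, -6, 0, 0], [0, 0, -10, 0, -1], [0, 0, -13, 0, -1]]
  ]
}}

```text
time_s: 11.1
eef_pos: [0.6373, -0.0735, 0.1701]
eef_rot: [0.0, 1.0, 0.005, 0.001]
wrist_force: [0.4, -1.0, 0.6]
opening: 0.824
grasp_force: 0.0
```

```bash
python3 - <<'E'
from w import *
c=wrist('w8.png')
E
python3 go.py 626 211 165 0
```

```text
t 11.1 pos mm [637.3 -73.5 170.1] yaw 0.59 shift cm [-4.56 30.9   2.02] twist None open 0.824 gf 0.0 tip 0.025
t 11.2 pos mm [640.  -74.1 175.6] yaw 0.6 shift cm [ -1.11 -28.53   0.96] twist 0.6 open 0.897 gf 0.0 tip 0.025
```

View pics/w8.png

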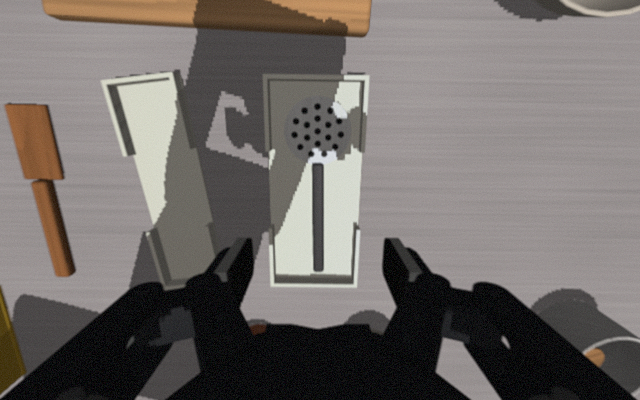

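The skimmer lies flat in the wide tray (head (318,130), handle end (318,270)). Spatula next.

{"api": "servo_tool", "payload": {
  "motion": [
    [[0, -3, 0, 0.6, -1], [-0.3, -8, 0, 0.6, -1], [-0.6, -13, 0, 0.6, -1], [-0.9, -18, 0, 0.6, -1], [-1, -23, 0, 0.6, -1]]
  ]
}}

```text
time_s: 11.65
eef_pos: [0.6237, 0.1581, 0.1672]
eef_rot: [-0.0, 1.0, -0.0, 0.0]
wrist_force: [1.0, 0.3, 0.4]
opening: 1.001
grasp_force: 0.0
```

{"api": "servo_tool", "payload": {
  "motion": [
    [[0, -4, 0, 0, -1], [0, -5.5, 0, 0, -1], [0, -5.5, 0, 0, -1], [0, -5.5, 0, 0, -1], [0, -5.5, 0, 0, -1]]
  ]
}}

```text
time_s: 12.15
eef_pos: [0.6246, 0.2094, 0.167]
eef_rot: [0.0, 1.0, -0.001, -0.0]
wrist_force: [0.3, -0.1, 0.3]
opening: 0.999
grasp_force: 0.0
```

```bash
python3 - <<'E'
from w import *
c=wrist('w9.png');blobs(c,warm(c),.006,300)
E
python3 go.py 626 211 30 0
```

```text
t 12.2 pos mm [624.6 209.4 167. ] yaw -0.13 shift cm [-2.83 59.24  1.74] twist None open 0.999 gf 0.0 tip 0.025
px [ 417    0  223   16 2090] rect [787.1  22.5 197.2  11.5  89.9] circ [786.   22.5  98.7]
px [ 295   93   40  176 4200] rect [624.3 212.1  38.6 186.   89. ] circ [624.9 211.1  93.8]
px [ 123  196   60   54 2180] rect [585.6 385.4  62.7  59.   83.2] circ [585.4 385.6  42.1]
t 12.2 pos mm [624.7 209.3 167.1] yaw -0.15 shift cm [ 0.14 -0.17 13.71] twist -0.2 open 1.005 gf 0.0 tip 0.025
```

View pics/w9.png

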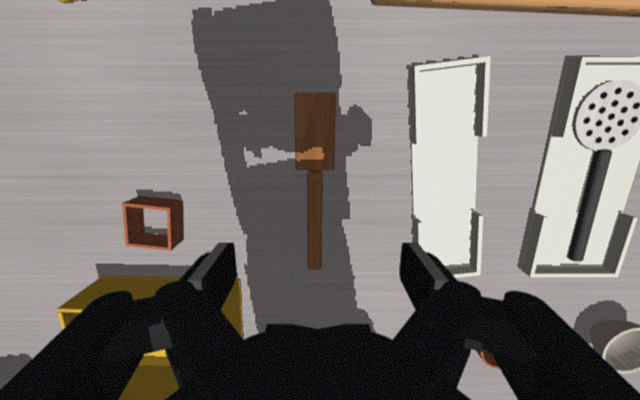

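{"api": "servo_tool", "payload": {
  "motion": [
    [[-0.1, -0.2, 4, 0.8, -1], [-0.1, -0.2, 8, 0.8, -1], [-0.1, -0.2, 11, 0.8, -1], [-0.1, -0.2, 13, 0.8, 0], [-0.1, -0.2, 13.6, 0.8, 0.3]]
  ]
}}

```text
time_s: 12.7
eef_pos: [0.6215, 0.2113, 0.0281]
eef_rot: [0.0, 1.0, -0.008, -0.003]
wrist_force: [-0.3, -0.8, -0.7]
opening: 0.694
grasp_force: 0.0
```

{"api": "servo_tool", "payload": {
  "motion": [
    [[0, 0, 0, 0, 0.4], [0, 0, 0, 0, 0.4], [0, 0, 0, 0, 1], [0, 0, 0, 0, 1], [0, 0, 0, 0, 1]]
  ]
}}

```text
time_s: 13.2
eef_pos: [0.6248, 0.2134, 0.0334]
eef_rot: [-0.0, 1.0, -0.007, 0.002]
wrist_force: [-0.1, -1.3, 6.3]
opening: 0.154
grasp_force: 59.2
```

{"api": "servo_tool", "payload": {
  "motion": [
    [[0, 0, 0, 0, 1], [0, 0, 0, 0, 1], [0, 0, 0, 0, 1], [0, 0, -2, 0, 1], [0, 0, -5, 0, 1]]
  ]
}}

```text
time_s: 13.7
eef_pos: [0.6215, 0.2131, 0.0799]
eef_rot: [0.0, 1.0, -0.007, -0.002]
wrist_force: [-0.5, -0.3, -0.6]
opening: 0.151
grasp_force: 58.6
```

{"api": "servo_tool", "payload": {
  "motion": [
    [[0, 0, -1.5, 0, 1], [0, 0, -3, 0, 1], [0, 0, -3, 0, 1], [0, 0, -3, 0, 1], [0, 0, -3, 0, 1]]
  ]
}}

```text
time_s: 14.2
eef_pos: [0.6223, 0.2132, 0.1096]
eef_rot: [0.0, 1.0, -0.007, -0.001]
wrist_force: [-0.4, -0.3, -1.5]
opening: 0.157
grasp_force: 58.6
```

```bash
python3 - <<'E'
from w import *
c=wrist('w10.png');P=world(c)
for r in (60,100,130,150): print(r,P[r,318].round(3),c['pixels'][r,318])
# narrow tray: corners from w9 pose
R=np.array([[1,0,0],[0,-1,0],[0,0,-1.]]);T=np.array(c['hand_eye']);Rw=R@T[:3,:3];o=R@T[:3,3]+[.6246,.2094,.167]
c['R']=Rw.T;c['t']=-Rw.T@o
print(cast(c,[[409,64],[491,57],[482,275]],.018)*1000)
E
python3 go.py 636.5 77 110 6.6
```

```text
t 14.2 pos mm [622.3 213.2 109.6] yaw -0.82 shift cm [-1.89 59.65 -4.01] twist None open 0.157 gf 58.6 tip 0.025
60 [ 0.733  0.21  -0.001] [87 87 84]
100 [0.7   0.211 0.08 ] [76 49 32]
130 [0.685 0.211 0.081] [82 52 31]
150 [0.675 0.211 0.081] [76 46 30]
[[740.08488584 127.73850356]
 [745.76200862  56.33113514]
 [529.94378786  28.95175193]]
t 14.2 pos mm [622.3 213.1 109.6] yaw -0.82 shift cm [ 1.61 13.59 -0.04] twist -7.4 open 0.155 gf 58.6 tip 0.025
```

{"api": "servo_tool", "payload": {
  "motion": [
    [[0.3, 2.5, 0, -3, 1], [0.7, 6, 0, -7, 1], [1.2, 9.5, 0, -7.5, 1], [1.45, 12.5, 0, -7.5, 1], [1.45, 13.5, 0, -7.5, 1]]
  ]
}}

```text
time_s: 14.75
eef_pos: [0.6357, 0.0752, 0.1101]
eef_rot: [0.0, 0.998, 0.057, -0.001]
wrist_force: [0.4, -0.2, -0.8]
opening: 0.156
grasp_force: 58.7
```

{"api": "servo_tool", "payload": {
  "motion": [
    [[0, 0, 0, 0, 1], [0, 0, 0, 0, 1], [0, 0, 0, 0, 1], [0, 0, 0, 0, 1], [0, 0, 0, 0, 1]]
  ]
}}

```text
time_s: 15.25
eef_pos: [0.6358, 0.0792, 0.1112]
eef_rot: [-0.0, 0.998, 0.059, -0.0]
wrist_force: [-0.2, -0.8, 0.3]
opening: 0.155
grasp_force: 58.7
```

```bash
python3 - <<'E'
from w import *
c=wrist('w11.png')
E
python3 go.py 635.5 78 38.5 6.8
```

```text
t 15.2 pos mm [635.8  79.2 111.2] yaw 6.76 shift cm [-9.49 45.41 -3.89] twist None open 0.155 gf 58.7 tip 0.025
t 15.3 pos mm [635.8  79.  111.2] yaw 6.75 shift cm [-0.04  0.09  7.27] twist -0.0 open 0.158 gf 58.7 tip 0.025
```

View pics/w11.png

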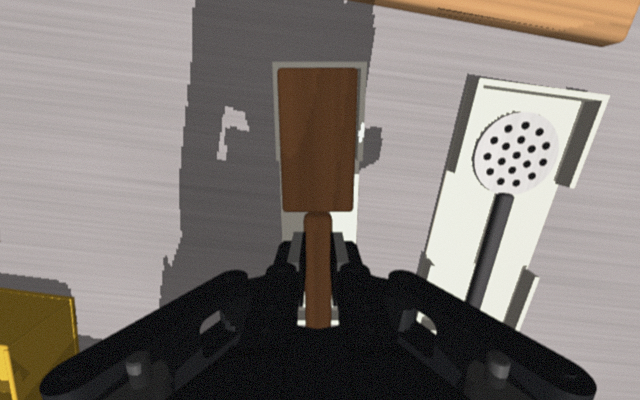

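The blade is centred over the narrow tray (columns 279–356 within 273–367). Lower and release.

{"api": "servo_tool", "payload": {
  "motion": [
    [[0, 0.1, 2, 0, 1], [0, 0.1, 4.5, 0, 1], [0, 0.1, 6, 0, 1], [0, 0.1, 6.8, 0, 1], [0, 0.1, 7.2, 0, 1]]
  ]
}}

```text
time_s: 15.8
eef_pos: [0.6357, 0.0773, 0.0384]
eef_rot: [-0.0, 0.998, 0.058, -0.001]
wrist_force: [-0.2, 0.3, 0.2]
opening: 0.156
grasp_force: 58.7
```

{"api": "servo_tool", "payload": {
  "motion": [
    [[0, 0, 0, 0, 1], [0, 0, 0, 0, 1], [0, 0, 0, 0, 0.3], [0, 0, 0, 0, 0.3], [0, 0, 0, 0, 0.3]]
  ]
}}

```text
time_s: 16.3
eef_pos: [0.6364, 0.0771, 0.0398]
eef_rot: [0.0, 0.998, 0.058, 0.001]
wrist_force: [-0.0, 0.3, 0.2]
opening: 0.349
grasp_force: 0.0
```

{"api": "servo_tool", "payload": {
  "motion": [
    [[0, 0, 0, 0, 0.2], [0, 0, -2, 0, 0.2], [0, 0, -6, 0, 0], [0, 0, -10, 0, -1], [0, 0, -13, 0, -1]]
  ]
}}

```text
time_s: 16.8
eef_pos: [0.6367, 0.0771, 0.172]
eef_rot: [0.0, 0.998, 0.058, 0.001]
wrist_force: [0.7, -0.1, 0.2]
opening: 0.816
grasp_force: 0.0
```

```bash
python3 - <<'E'
from w import *
c=wrist('w12.png')
cv2.imwrite('pics/w12.png',c['pixels'][40:310,100:540,::-1])
E
python3 go.py 439 -4.8 170 0
```

```text
t 16.8 pos mm [636.7  77.1 172. ] yaw 6.69 shift cm [-9.51 45.21  2.2 ] twist None open 0.816 gf 0.0 tip 0.025
t 16.9 pos mm [639.5  77.1 177.6] yaw 6.7 shift cm [-20.87   5.79   0.56] twist 6.7 open 0.905 gf 0.0 tip 0.025
```

View pics/w12.png

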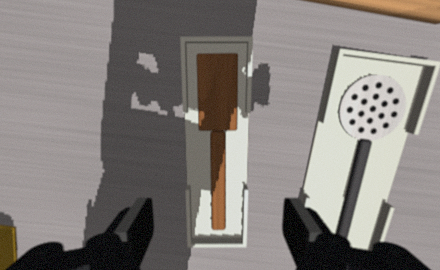

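The spatula lies in its tray. My picture budget is used up, so from here I'll work from numbers. Round cutter next.

{"api": "servo_tool", "payload": {
  "motion": [
    [[-3, 1, 0, 3, -1], [-8, 2.5, 0, 6.7, -1], [-13, 4, 0, 6.7, -1], [-17, 5.2, 0, 6.7, -1], [-20.4, 5.8, 0, 6.7, -1]]
  ]
}}

```text
time_s: 17.35
eef_pos: [0.4377, -0.0048, 0.1687]
eef_rot: [0.0, 1.0, -0.0, -0.0]
wrist_force: [0.3, 0.1, 0.5]
opening: 1.002
grasp_force: 0.0
```

{"api": "servo_tool", "payload": {
  "motion": [
    [[0, 0, 0, 0, -1], [0, 0, 0, 0, -1], [0, 0, 0, 0, -1], [0, 0, 0, 0, -1], [0, 0, 0, 0, -1]]
  ]
}}

```text
time_s: 17.85
eef_pos: [0.4408, -0.0041, 0.1692]
eef_rot: [-0.0, 1.0, 0.0, -0.0]
wrist_force: [0.5, 0.6, 0.4]
opening: 0.996
grasp_force: 0.0
```

```bash
python3 - <<'E'
from w import *
c=wrist();m=warm(c);m[330:]=0
print('z=28');blobs(c,m,.028)
m[:,:230]=0;m[:,410:]=0;v,u=np.nonzero(m);P=world(c)[m]
t=P[P[:,2]>.022]*1000;print(len(t),t[:,:2].min(0),t[:,:2].max(0),np.percentile(t[:,2],[5,50,95]))
E
python3 go.py 439 -4.8 38 0
```

```text
t 17.9 pos mm [440.8  -4.1 169.2] yaw 0.03 shift cm [15.4  37.9   1.91] twist None open 0.996 gf 0.0 tip 0.025
z=28
px [ 219    0   32   80 1346] rect [572.9  64.1  60.4  14.8   7.3] circ [572.8  65.1  30.8]
px [291 167  52  54 878] rect [ 4.393e+02 -4.100e+00  5.320e+01  4.980e+01  1.000e-01] circ [439.4  -4.5  27.1]
580 [412.32581803 -48.29627363] [509.14905534  38.08238582] [ 23.3677163   27.76363075 167.45516223]
t 17.9 pos mm [440.6  -4.  169.1] yaw 0.02 shift cm [-0.16  0.08 13.11] twist 0.0 open 1.003 gf 0.0 tip 0.025
```

{"api": "servo_tool", "payload": {
  "motion": [
    [[-0.1, 0, 4, 0, -1], [-0.1, 0, 8, 0, -1], [-0.1, 0, 11.5, 0, -1], [-0.1, 0, 13.3, 0, -1], [-0.1, 0, 13.9, 0, -1]]
  ]
}}

```text
time_s: 18.4
eef_pos: [0.4375, -0.0036, 0.0279]
eef_rot: [-0.001, 1.0, -0.0, -0.002]
wrist_force: [-0.5, -0.2, 1.1]
opening: 0.997
grasp_force: 0.0
```

{"api": "servo_tool", "payload": {
  "motion": [
    [[0, 0, 0, 0, -0.8], [0, 0, 0, 0, -0.4], [0, 0, 0, 0, 1], [0, 0, 0, 0, 1], [0, 0, 0, 0, 1]]
  ]
}}

```text
time_s: 18.9
eef_pos: [0.4405, -0.0045, 0.0318]
eef_rot: [0.0, 1.0, -0.0, 0.002]
wrist_force: [-0.8, -0.3, 6.5]
opening: 0.574
grasp_force: 62.4
```

{"api": "servo_tool", "payload": {
  "motion": [
    [[0, 0, 0, 0, 1], [0, 0, 0, 0, 1], [0, 0, -2, 0, 1], [0, 0, -6, 0, 1], [0, 0, -11, 0, 1]]
  ]
}}

```text
time_s: 19.4
eef_pos: [0.4377, -0.0039, 0.1407]
eef_rot: [-0.0, 1.0, -0.0, -0.001]
wrist_force: [0.9, 0.2, -0.7]
opening: 0.578
grasp_force: 62.2
```

{"api": "servo_tool", "payload": {
  "motion": [
    [[0, 0, -2, 0, 1], [0, 0, -2, 0, 1], [0, 0, -2, 0, 1], [0, 0, -2, 0, 1], [0, 0, -2, 0, 1]]
  ]
}}

```text
time_s: 19.9
eef_pos: [0.4381, -0.0039, 0.1587]
eef_rot: [-0.0, 1.0, -0.0, -0.001]
wrist_force: [0.2, 0.9, -0.6]
opening: 0.574
grasp_force: 62.2
```

```bash
python3 go.py 421 376 158 0
```

```text
t 19.9 pos mm [438.1  -3.9 158.7] yaw -0.02 shift cm [ -1.72 -37.99   0.11] twist -0.0 open 0.574 gf 62.2 tip 0.025
```

{"api": "servo_tool", "payload": {
  "motion": [
    [[-0.2, -3, 0, 0, 1], [-0.5, -8, 0, 0, 1], [-0.8, -13, 0, 0, 1], [-1.1, -18, 0, 0, 1], [-1.3, -23, 0, 0, 1]]
  ]
}}

```text
time_s: 20.4
eef_pos: [0.4251, 0.2272, 0.1591]
eef_rot: [0.0, 1.0, -0.0, -0.001]
wrist_force: [1.3, 0.3, -0.2]
opening: 0.577
grasp_force: 62.3
```

{"api": "servo_tool", "payload": {
  "motion": [
    [[-0.2, -5, 0, 0, 1], [-0.4, -10, 0, 0, 1], [-0.4, -14, 0, 0, 1], [-0.4, -15, 0, 0, 1], [-0.4, -15, 0, 0, 1]]
  ]
}}

```text
time_s: 20.9
eef_pos: [0.4213, 0.3763, 0.1587]
eef_rot: [0.001, 1.0, 0.001, -0.001]
wrist_force: [-0.6, -0.9, -0.2]
opening: 0.577
grasp_force: 62.3
```

{"api": "servo_tool", "payload": {
  "motion": [
    [[0, 0, 0, 0, 1], [0, 0, 0, 0, 1], [0, 0, 0, 0, 1], [0, 0, 0, 0, 1]]
  ]
}}

```text
time_s: 21.3
eef_pos: [0.4226, 0.3745, 0.1603]
eef_rot: [0.0, 1.0, -0.001, 0.0]
wrist_force: [-0.8, -0.3, -0.5]
opening: 0.574
grasp_force: 62.3
```

```bash
python3 - <<'E'
from w import *
c=wrist();h=cv2.cvtColor(c['pixels'],cv2.COLOR_RGB2HSV).astype(int);P=world(c)*1000
m=(h[...,0]>18)&(h[...,0]<34)&(h[...,1]>120)&(P[...,2]>54)&(P[...,2]<68)
Q=P[m];print(len(Q),Q.min(0),Q.max(0))
for a in range(0,1):
    r=cv2.minAreaRect(Q[:,:2].astype(np.float32));print(r)
E
python3 go.py 421 376 48 0
```

```text
t 21.3 pos mm [422.6 374.5 160.3] yaw -0.1 shift cm [17.38 75.72  1.04] twist None open 0.574 gf 62.3 tip 0.025
4033 [385.41850631 299.61745852  54.00022563] [519.64542762 463.42056678  62.4055728 ]
((452.2356872558594, 381.383056640625), (159.94569396972656, 129.61563110351562), 87.864990234375)
t 21.4 pos mm [422.6 374.7 160.4] yaw -0.09 shift cm [-0.16 -0.13 11.24] twist -0.1 open 0.576 gf 62.3 tip 0.025
```

The tub's rim fits 160×130 mm at (452, 381), turned −2°. Lower the ring at x = 423.

{"api": "servo_tool", "payload": {
  "motion": [
    [[0, -0.6, 0.5, 0, 1], [0, -0.6, 4, 0, 1], [0, -0.6, 8, 0, 1], [0, -0.6, 11, 0, 1], [0, -0.6, 12.1, 0, 1]]
  ]
}}

```text
time_s: 21.85
eef_pos: [0.4203, 0.3804, 0.0357]
eef_rot: [0.001, 1.0, -0.0, -0.002]
wrist_force: [-3.1, -1.0, 15.1]
opening: 0.582
grasp_force: 64.6
```

{"api": "servo_tool", "payload": {
  "motion": [
    [[0, 0, 0, 0, 1], [0, 0, 0, 0, 1], [0, 0, 0, 0, -0.6], [0, 0, 0, 0, -0.6], [0, 0, 0, 0, -0.6]]
  ]
}}

```text
time_s: 22.35
eef_pos: [0.4227, 0.3818, 0.04]
eef_rot: [-0.0, 1.0, -0.0, 0.001]
wrist_force: [0.2, 0.4, -0.7]
opening: 0.801
grasp_force: 0.0
```

{"api": "servo_tool", "payload": {
  "motion": [
    [[0, 0, 0, 0, -0.6], [0, 0, -2, 0, -0.6], [0, 0, -6, 0, -0.6], [0, 0, -10, 0, -1], [0, 0, -13, 0, -1]]
  ]
}}

```text
time_s: 22.85
eef_pos: [0.4228, 0.3818, 0.1719]
eef_rot: [-0.001, 1.0, -0.0, 0.001]
wrist_force: [0.4, 0.2, -0.1]
opening: 0.998
grasp_force: 0.0
```

```bash
python3 go.py 590.5 374.5 170 -6
```

```text
t 22.9 pos mm [422.8 381.8 171.9] yaw -0.02 shift cm [16.77  0.73  0.22] twist 6.0 open 0.998 gf 0.0 tip 0.025
```

{"api": "servo_tool", "payload": {
  "motion": [
    [[3, 0.2, 0, 6, -1], [7.5, 0.4, 0, 6, -1], [12, 0.6, 0, 6, -1], [15.5, 0.7, 0, 6, -1], [16.8, 0.7, 0, 6, -1]]
  ]
}}

```text
time_s: 23.35
eef_pos: [0.5936, 0.3734, 0.1692]
eef_rot: [-0.0, 0.999, -0.054, 0.001]
wrist_force: [-0.5, -0.2, 0.5]
opening: 1.005
grasp_force: 0.0
```

{"api": "servo_tool", "payload": {
  "motion": [
    [[0, 0, 0, 0, -1], [0, 0, 0, 0, -1], [0, 0, 0, 0, -1], [0, 0, 0, 0, -1], [0, 0, 0, 0, -1]]
  ]
}}

```text
time_s: 23.85
eef_pos: [0.5895, 0.3748, 0.1695]
eef_rot: [-0.0, 0.999, -0.052, 0.0]
wrist_force: [0.2, 0.7, -0.4]
opening: 1.0
grasp_force: 0.0
```

```bash
python3 - <<'E'
from w import *
c=wrist();m=warm(c);m[330:]=0;P=world(c)*1000
print('all@28');blobs(c,m,.028)
t=m&(P[...,2]>23)&(P[...,2]<33);t[:,:200]=0;t[:,440:]=0;print('top only');blobs(c,t,.028)
E
python3 go.py 590.5 374.5 32 -6
```

```text
t 23.9 pos mm [589.5 374.8 169.5] yaw -5.97 shift cm [ 8.42 75.32  1.94] twist None open 1.0 gf 0.0 tip 0.025
all@28
px [ 598    0   42  201 5773] rect [637.6  98.3 174.4  34.5   9.6] circ [637.4  99.2  87.8]
px [ 289  165   48   50 1027] rect [592.5 378.2  45.2  48.9  84.1] circ [591.7 378.   32.1]
px [305 305  43  24 628] rect [447.9 380.6  27.8  47.2   1.7] circ [438.6 380.1  23.9]
top only
px [289 168  48  47 630] rect [591.1 378.3  45.2  46.   84.1] circ [591.  378.   31.6]
px [307 314  39  13 244] rect [443.2 379.9  42.7  14.6  89.3] circ [437.8 379.9  21.4]
t 23.9 pos mm [589.7 374.8 169.5] yaw -5.98 shift cm [ 0.08  0.02 13.75] twist 0.0 open 1.005 gf 0.0 tip 0.025
```

{"api": "servo_tool", "payload": {
  "motion": [
    [[0.1, -0.3, 4, 0, -1], [0.1, -0.3, 8, 0, -1], [0.1, -0.3, 11.5, 0, -1], [0.1, -0.3, 13.3, 0, -1], [0.1, -0.3, 13.8, 0, -1]]
  ]
}}

```text
time_s: 24.4
eef_pos: [0.5898, 0.3767, 0.0285]
eef_rot: [0.001, 0.999, -0.052, -0.002]
wrist_force: [-0.2, -0.5, -0.2]
opening: 1.005
grasp_force: 0.0
```

{"api": "servo_tool", "payload": {
  "motion": [
    [[0, 0, 0, 0, -0.8], [0, 0, 0, 0, -0.3], [0, 0, 0, 0, 1], [0, 0, 0, 0, 1], [0, 0, 0, 0, 1]]
  ]
}}

```text
time_s: 24.9
eef_pos: [0.5933, 0.3781, 0.0339]
eef_rot: [-0.001, 0.999, -0.052, 0.002]
wrist_force: [-0.3, 1.1, 6.7]
opening: 0.518
grasp_force: 62.8
```

{"api": "servo_tool", "payload": {
  "motion": [
    [[0, 0, 0, 0, 1], [0, 0, 0, 0, 1], [0, 0, -2, 0, 1], [0, 0, -6, 0, 1], [0, 0, -11, 0, 1]]
  ]
}}

```text
time_s: 25.4
eef_pos: [0.5899, 0.3765, 0.1411]
eef_rot: [0.001, 0.999, -0.053, -0.002]
wrist_force: [0.7, 0.2, -0.2]
opening: 0.52
grasp_force: 61.9
```

{"api": "servo_tool", "payload": {
  "motion": [
    [[0, 0, -2, 0, 1], [0, 0, -2, 0, 1], [0, 0, -2, 0, 1], [0, 0, -2, 0, 1], [0, 0, -2, 0, 1]]
  ]
}}

```text
time_s: 25.9
eef_pos: [0.5904, 0.3768, 0.159]
eef_rot: [0.001, 0.999, -0.053, -0.002]
wrist_force: [-0.4, -0.4, -1.4]
opening: 0.526
grasp_force: 61.9
```

```bash
python3 go.py 484 382 158 -2
```

```text
t 25.9 pos mm [590.4 376.8 159. ] yaw -6.02 shift cm [-10.64   0.59   0.13] twist -4.0 open 0.526 gf 61.9 tip 0.025
```

{"api": "servo_tool", "payload": {
  "motion": [
    [[-2.5, 0.1, 0, -2, 1], [-5.5, 0.3, 0, -4, 1], [-8.5, 0.5, 0, -4, 1], [-10.5, 0.6, 0, -4, 1], [-10.5, 0.6, 0, -4, 1]]
  ]
}}

```text
time_s: 26.4
eef_pos: [0.4832, 0.3824, 0.1596]
eef_rot: [0.001, 1.0, -0.017, -0.002]
wrist_force: [-0.4, -0.1, -0.1]
opening: 0.525
grasp_force: 61.9
```

{"api": "servo_tool", "payload": {
  "motion": [
    [[0, 0, 0, 0, 1], [0, 0, 0, 0, 1], [0, 0, 0, 0, 1], [0, 0, 0, 0, 1], [0, 0, 0, 0, 1]]
  ]
}}

```text
time_s: 26.9
eef_pos: [0.487, 0.3822, 0.161]
eef_rot: [0.0, 1.0, -0.018, -0.0]
wrist_force: [-0.2, 0.3, -0.5]
opening: 0.519
grasp_force: 61.9
```

```bash
python3 - <<'E'
from w import *
c=wrist();h=cv2.cvtColor(c['pixels'],cv2.COLOR_RGB2HSV).astype(int);P=world(c)*1000
m=(h[...,0]>18)&(h[...,0]<34)&(h[...,1]>120)&(P[...,2]>54)&(P[...,2]<68)
Q=P[m];print(len(Q),cv2.minAreaRect(Q[:,:2].astype(np.float32)))
m=warm(c)&(P[...,2]>24)&(P[...,2]<40);m[:,:200]=0;m[:,440:]=0;Q=P[m];print(len(Q),Q.min(0),Q.max(0))
m=warm(c)&(P[...,2]>100)&(P[...,2]<180);m[:,:200]=0;m[:,440:]=0;Q=P[m];print(len(Q),Q.min(0),Q.max(0))
E
python3 go.py 485 382 40 -2
```

```text
t 26.9 pos mm [487.  382.2 161. ] yaw -2.05 shift cm [13.53 76.08  1.11] twist None open 0.519 gf 61.9 tip 0.025
2448 ((451.9268798828125, 381.313720703125), (159.53298950195312, 130.1483612060547), 87.7833023071289)
463 [392.34036907 356.03991883  24.03706179] [446.88498041 430.10321017  37.37034203]
6009 [459.95401612 345.37115216 126.10962234] [508.54326259 416.33951618 179.58481835]
t 26.9 pos mm [486.8 382.2 161.1] yaw -2.04 shift cm [-0.18  0.02 12.11] twist -0.0 open 0.525 gf 61.9 tip 0.025
```

{"api": "servo_tool", "payload": {
  "motion": [
    [[0, 0, 2, 0, 1], [0, 0, 5.5, 0, 1], [0, 0, 9, 0, 1], [0, 0, 11.2, 0, 1], [0, 0, 11.9, 0, 1]]
  ]
}}

```text
time_s: 27.45
eef_pos: [0.4846, 0.3812, 0.0391]
eef_rot: [0.001, 1.0, -0.018, -0.002]
wrist_force: [-0.2, 0.4, -0.2]
opening: 0.521
grasp_force: 61.9
```

{"api": "servo_tool", "payload": {
  "motion": [
    [[0, 0, 0, 0, 1], [0, 0, 0, 0, 1], [0, 0, 0, 0, -0.6], [0, 0, 0, 0, -0.6], [0, 0, 0, 0, -0.6]]
  ]
}}

```text
time_s: 27.95
eef_pos: [0.4871, 0.3827, 0.0433]
eef_rot: [-0.0, 1.0, -0.018, 0.001]
wrist_force: [-0.7, 0.1, 0.2]
opening: 0.801
grasp_force: 0.0
```

{"api": "servo_tool", "payload": {
  "motion": [
    [[0, 0, 0, 0, -0.6], [0, 0, -2, 0, -0.6], [0, 0, -6, 0, -0.6], [0, 0, -10, 0, -1], [0, 0, -13, 0, -1]]
  ]
}}

```text
time_s: 28.45
eef_pos: [0.4871, 0.3827, 0.1751]
eef_rot: [-0.001, 1.0, -0.018, 0.001]
wrist_force: [0.5, 0.4, -0.1]
opening: 1.003
grasp_force: 0.0
```

{"api": "servo_tool", "payload": {
  "motion": [
    [[-4, -2, -3, 0, -1], [-7, 3, -6, 0, -1], [-8, 3, -8, 0, -1], [-8, 3, -8, 0, -1], [-8, 3, -8, 0, -1]]
  ]
}}

```text
time_s: 28.95
eef_pos: [0.4058, 0.3554, 0.2532]
eef_rot: [-0.001, 1.0, -0.018, 0.001]
wrist_force: [0.2, 0.6, 0.0]
opening: 0.999
grasp_force: 0.0
```

```bash
python3 - <<'E'
from m import *
np.set_printoptions(precision=1,suppress=True)
a=np.load('top_px.npy')
for n in('scene','top'):
    c=grab(n,n+'_end.png');P=world(c)*1000;hsv=cv2.cvtColor(c['pixels'],cv2.COLOR_RGB2HSV).astype(int);H,S,V=[hsv[...,i] for i in range(3)]
    w=((H<16)|(H>172))&(S>110);y=(H>18)&(H<34)&(S>120)
    def st(t,m,lo,hi):
        X=P[...,0];Y=P[...,1];m=m&(X>lo[0])&(X<hi[0])&(Y>lo[1])&(Y<hi[1])&(P[...,2]>lo[2])&(P[...,2]<hi[2])
        Q=P[m]
        if len(Q)<5:print(n,t,'none');return
        r=cv2.minAreaRect(Q[:,:2].astype(np.float32));print(n,t,len(Q),'rect',np.round(r[0]+r[1]+(r[2],),1),'z5/50/95',np.percentile(Q[:,2],[5,50,95]))
    st('ring',w,(385,300,-5),(453,465,70)); st('sq',w,(456,300,-5),(520,465,70))
    st('tub rim',y,(370,280,52),(540,480,70))
    st('spat',w,(520,30,-5),(760,130,40))
    st('skim head',(V>140)&(S<60),(655,-110,4),(725,-35,30)) 
    st('skim handle',V<95,(520,-120,-5),(700,-20,40))
    st('stop',w,(400,-430,-5),(510,-330,80)); st('can',P[...,2]>50,(390,-440,48),(520,-320,70))
E
```

```text
scene ring 174 rect [422.3 383.   50.2  52.8  84.7] z5/50/95 [ 9.5 22.6 33.9]
scene sq 92 rect [474.8 384.3  46.2  27.6  84.9] z5/50/95 [ 9.2 24.2 35. ]
scene tub rim 374 rect [452.8 383.3 160.8 134.5  87.4] z5/50/95 [52.5 58.5 63.2]
scene spat 422 rect [640.5  79.3 179.6  35.4   6.2] z5/50/95 [ 7.7 11.5 19.1]
scene skim head 496 rect [690.3 -73.3  69.4  73.3   0.1] z5/50/95 [ 4.7  8.5 12.2]
scene skim handle 77 rect [603.9 -71.  121.4   5.7   0.4] z5/50/95 [12.5 15.1 18.6]
scene stop 6 rect [ 457.8 -372.3   13.3   21.5   32. ] z5/50/95 [39.  42.3 44.2]
scene can 207 rect [ 455.9 -378.8   90.3   89.4   82.1] z5/50/95 [51.  58.  63.1]
top ring 89 rect [415.4 377.   36.8  51.3  34.2] z5/50/95 [ 6.3 21.6 33.3]
top sq 182 rect [489.6 381.8  47.3  51.2  86.4] z5/50/95 [ 3.8 25.1 34.2]
top tub rim 313 rect [453.2 381.5 160.9 130.4  87.7] z5/50/95 [53.  58.  62.3]
top spat 507 rect [639.4  75.3 183.7  36.7   7.7] z5/50/95 [ 4.5 10.5 18.1]
top skim head 415 rect [690.2 -72.7  71.7  69.2  90. ] z5/50/95 [ 4.5  7.9 12. ]
top skim handle 140 rect [623.8 -83.9 149.   45.5   7.9] z5/50/95 [ 7.8 13.3 17.7]
top stop 95 rect [ 454.7 -374.8   28.3   27.8   57.2] z5/50/95 [37.1 41.8 45.9]
top can 175 rect [ 456.3 -379.8   87.1   89.7    0.5] z5/50/95 [51.1 58.4 62.6]
```

```bash
python3 -c "
from bench import ctrl
print(ctrl.hand_in())"
```

```text
the job is handed in; nothing more can be done
None
```

I handed the job in with everything put away: spatula in the narrow tray, skimmer in the wide tray, both cutters in the tub and the cork in the can. The last camera measurements showed everything in place, with the tub and can where they started, after about 29 s of robot time; the hand-in returned no verdict.

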